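Slide a carrier plate out over the inspection mirror and hold it

TASK

Take hold of the carrier plate that carries the two black modules and slide it straight out along the riser, over the mirror, until its outer edge is in line with the pointer of the yellow flag (not the red one). The plate is outer-heavy and tips over the riser's edge if let go, so finish while still holding it: flat on the riser, level, with both modules in their nests. Slide it rather than lift it, and leave the other things on the bench alone.

Things in the scene. Friction and masses are not known exactly. Their poses are not given: they have to be found in the camera images.
- riser: Grey open steel riser, fixed to the bench, 160 (x) x 280 (y) x 80 mm high. Origin: centre of its underside, on the bench. z up; its +y axis points outward, the way the plate is to slide; its outward top edge is at y = +140 mm, z = 80 mm. Gauge bar and flags lie on its +x side and share its axes; the mirror stands beyond its outward edge.
- plate: Loose tan plate, 130 (x) x 300 (y) x 6 mm, about 0.42 kg, flat on the riser, at first 10 to 50 mm over its outward edge. Origin: centre of its underside; z up, +y to its outer end, with two nests (window below, white rims 6 mm high); blue grip block at the inner end. Loaded, it balances 95 to 115 mm from its outer edge: with more overhang it tips unless held. Sliding friction 2 to 7 N.
- plate_edge (a point): Middle of the plate's outer edge, on the underside: plate x = 0, y = +150 mm, z = 0. This is the edge to bring in line with the yellow pointer.
- plate_grip (a point): Point to grip in the blue block: its axis, 36 mm above the plate's underside (plate x = 0, y = -120 mm), 270 mm behind plate_edge. The block is 50 mm wide in plate x, 14 mm thick in plate y, rises from 6 to 51 mm above the plate's underside, with flat faces, nothing near it at its height; its top is 131 mm above the bench.
- flag_yellow: Yellow flag on the gauge bar: block 26 x 16 x 34 mm with a 4 mm wide pointer towards the plate's path. Fixed. Origin: the pointer's tip, 92 mm above the bench, 20 mm off the plate's side. Axes as the riser's, y the sliding direction: the plate is at the mark when plate_edge has y = 0 in this frame, at an overhang of 130 to 185 mm.
- flag_red: Red flag, the same but for the colour, and not the mark to use. Either flag may be the nearer one; the two are at least 25 mm apart.
- gauge: Square steel gauge bar 12 x 12 x 500 mm that carries the flags, fixed along the riser's +x side, parallel to y, from 64 to 76 mm above the bench. Origin: the same point as the riser's.
- mirror: Low tilted inspection mirror, 130 x 90 mm, under 45 mm high, fixed to the bench under the plate's overhang. Origin: centre of its underside.
- module_left: Black transformer module, loose, 44 x 44 mm, 32 mm high over its white connector, 0.18 kg, in the plate's nest on the -x side. Origin: centre of its underside.
- module_right: The same, in the nest on the +x side.
- nest_left (a point): Centre of the floor of the -x nest: plate x = -27 mm, y = +105 mm, z = 6 mm. The nest is 48 x 48 mm, so the module has 2 mm play to each side.
- nest_right (a point): Centre of the floor of the +x nest: plate x = +27 mm, y = +105 mm, z = 6 mm.
- spare_a: Spare black module, loose on the bench, 44 x 44 x 32 mm. Leave alone. Origin: centre of its underside.
- spare_b: Another spare module, like spare_a. Leave alone.
- screwdriver: Screwdriver lying on the bench. Leave alone.
- cup: White paper cup, 72 mm wide, 85 mm high, standing on the bench. Leave alone. Origin: centre of its underside.
- spool: Metal wire spool, 60 mm wide, 46 mm high, standing on the bench. Leave alone. Origin: centre of its underside.
Things that resemble listed ones, but are neither listed nor needed, are in the scene too. Leave any blue or purple look-alike of the module_left alone.

How it is judged:
At the end, for the whole second after the job is handed in: Outer edge within 7 mm of the yellow pointer; plate within 25 mm and 0.13 rad of the riser's middle line, level within 0.04 rad, still, resting on the riser (4 mm), held by the fingers (over 1 N), not touching gauge, flags or mirror; modules within 8 mm of their nest centres (y of plate_edge in the frame of flag_yellow between -0.007 and 0.007 m and x of plate in the frame of riser between -0.025 and 0.025 m and angle between the y axis of plate and the y axis of riser, either way round below 0.13 rad and angle between plate's own z axis and vertical below 0.04 rad and linear speed of plate below 0.02 m/s and z of plate in the frame of riser between 0.076 and 0.084 m and contact force between plate and riser above 0.3 N and contact force between the fingers and plate above 1 N and contact force between plate and gauge below 0.2 N and contact force between plate and flag_yellow below 0.2 N and contact force between plate and flag_red below 0.2 N and contact force between plate and mirror below 0.2 N and distance between module_left and nest_left below 0.008 m and distance between module_right and nest_right below 0.008 m); the arm keeps its last pose, push and grip.
It fails at once if the plate tips by more than 0.12 rad (angle between plate's own z axis and vertical above 0.12 rad).
It fails at once if the plate is lifted more than 15 mm off the riser instead of slid (z of plate in the frame of riser above 0.095 m).
It fails at once if another loose thing on the bench is moved by more than 30 mm (distance of any of spare_a, spare_b, screwdriver, cup, spool from where it was at the start of the episode above 0.03 m).
It also fails if it takes over 32 s, if anything falls off the work surface, if the arm or the gripper's body presses on something with over 40 N, if the wrist force passes 120 N, or if a joint passes its speed limit or range.

ROBOT

A 7-joint arm with a two-finger parallel gripper is mounted at the origin on the work surface. World frame = base frame: x ahead of the robot, y to its left, z up, the work surface at z = 0. Lengths are in m, angles in rad, forces in N, time in s.
With the tool pointing down it reaches from about 0.425 to 0.925 m from the base axis. Payload 6.8 kg.
Tool frame: the origin (TCP) lies between the finger pads; the fingertips stand 11 mm ahead of it and the grasp point (between the pads) lies 8 mm behind it; z points along the fingers, y is the line along which they close (so a half turn about z gives the same grasp; the last joint's range is limited). The gripper opens to 85 mm and grips with 20 to 120 N. Pads are 22 mm wide; open, the fingers measure 114 mm over their backs; the gripper's body (76 mm by 85 mm) begins 54 mm behind the grasp point. The pads swing forward as they close: fully open they stand 13 mm farther back than shut.
Start: joints at [1.061, 0.477, 0.022, 1.555, -0.011, 1.109, -0.083], TCP at [0.264, -0.621, 0.242] pointing down, gripper open.
Joint ranges: [-2.96, 2.96], [-0.34, 2.1], [-1.41, 1.46], [0.24, 2.44], [-1.37, 4.51], [0.17, 1.92], [-2.96, 2.96]. Speed limits (rad/s): [2.39, 2.39, 3.14, 3.14, 3.14, 3.14, 3.14].

INTERFACE

Orientations are given as a rotation vector (axis times angle).
In Python, from bench import r gives the robot as it stands.
- The arm moves only by the tool send_rows, never from a script. Its argument "deltas" is a list of rows, each an object of numbers: "dx", "dy", "dz": the shift along the world's x, y, z in mm; "rx", "ry", "rz": the turn, a rotation vector about the world's x, y, z in degrees. A call has 1 to 5 rows; each row is the pose to reach, as a shift and turn from the pose commanded when the call began; what a row does not reach only later rows make up. A row lasts 1/12 s, in which the tool goes at most 41.7 mm and 7.16 degrees, less where a joint would pass 70% of its speed; a pose out of reach is approached as far as the arm can. A call with a gripper value outside its range is refused whole. "jaw" is the finger opening in mm, from 0 to 85.4, set as the call begins (left out, the last holds). The fingers move at their own pace and stop on an object; "newtons" is the grip in N (left out, the last holds). Time passes only in rows, so rows that repeat a pose let the fingers close. It gives the time, the measured TCP pose, the force, the opening and the grip force at its end, in the units of the state.
- r.get_obs(): the state, without advancing time (a new reading comes with each control period).
- r.grab_frame(name): name is "side" or "top"; returns a dict with "frame" (420x560x3 uint8, blue, green, red), "z_map" (420x560 float32, m along the optical axis (not along the pixel's ray), 0 where there is no reading), "vertical_fov" (degrees; the focal length in pixels is half the picture's height over the tangent of half this angle, whatever the lens; pixels are square), "cx", "cy" (the principal point, pixels), "distortion" ([k1, k2, p1, p2, k3] as OpenCV has them; the pictures are not rectified), "xyz" and "orientation" of the camera in the world. Camera axes: x right, y down, z forward; pixel columns grow to the right and rows downward; lengths in m; the calibration is good to about 2 mm. A picture is of the moment at which its call begins.
- r.hand_in(): hands the job in; it is judged then, once.
The state is a dict: "clock": time; "joints": joint angles; "qvel": joint speeds; "tau": joint torques, N m; "tcp_pos": TCP position; "orientation": TCP orientation; "contact_force": force on the tool from outside, world axes, zero at the start; "moment": the same for the moment, N m; "grip_width": finger opening in m; "gripper_force": force on a finger pad.
Only numpy, scipy, OpenCV 4.12 (cv2) and the standard library are available. Lean on these libraries where they do the work, as an engineer would, in place of code of your own. Each camera call takes 0.05 s, during which the arm holds its last target. There are 200 camera calls.

## Working session

There is one attempt and no reset: what is moved stays moved. The work goes in short steps, Python scripts to look and compute and a tool call to move; the robot and the scene stay as the last step left them, time stands still between calls to the robot, and variables do not carry over. Pictures are saved under pics/ and viewed, at most 10 in all, crops included, and the job is handed in when it is done.

Besides the shell and the picture viewer there is one more tool, called as name(argument=value, ...), one argument or row to a line, values as JSON. send_rows: Moves the arm, as the interface text tells. Its arguments: {"type":"object","properties":{"deltas":{"type":"array","items":{"type":"object","properties":{"dx":{"type":"number"},"dy":{"type":"number"},"dz":{"type":"number"},"rx":{"type":"number"},"ry":{"type":"number"},"rz":{"type":"number"}}}},"jaw":{"type":"number"},"newtons":{"type":"number"}},"required":["deltas"]}

```bash
mkdir -p pics; cat > h.py <<'E'
import numpy as np, cv2, pickle
from scipy.spatial.transform import Rotation as R
def grab(n,tag):
    from bench import r
    f=r.grab_frame(n); cv2.imwrite(f'pics/{tag}.png',f['frame']); pickle.dump(f,open(f'{tag}.pkl','wb')); return f
def rot(o):
    o=np.array(o,float); return o if o.shape==(3,3) else (R.from_quat(o) if o.size==4 else R.from_rotvec(o)).as_matrix()
def K(f):
    F=f['frame'].shape[0]/2/np.tan(np.radians(f['vertical_fov'])/2); return np.array([[F,0,f['cx']],[0,F,f['cy']],[0,0,1]])
def world(f,uv,z=None):
    """pixels -> world, by z_map (z None) or on plane world-z = z"""
    uv=np.array(uv,float).reshape(-1,2)
    d=cv2.undistortPoints(uv[:,None],K(f),np.array(f['distortion'],float))[:,0]
    d=np.c_[d,np.ones(len(d))]
    if z is None:
        i=uv.round().astype(int); return d*f['z_map'][i[:,1],i[:,0]][:,None]@rot(f['orientation']).T+f['xyz']
    w=d@rot(f['orientation']).T; return f['xyz']+w*((z-f['xyz'][2])/w[:,2])[:,None]
E
python3 - <<'E'
from h import *
from bench import r
for n in('top','side'):
    f=grab(n,n+'0'); print(n,f['xyz'],f['orientation'],f['vertical_fov'],f['distortion'])
o=r.get_obs(); print(o)
E
```

```text
top [ 0.30223232 -0.00204242  1.33792344] [-2.14906476  2.105475   -0.21192185] 46.302521295024384 [-0.13476486  0.          0.          0.          0.        ]
side [0.16035948 1.05532145 1.24528797] [-0.50601588  2.75815658 -1.14135492] 42.46566545823624 [-0.20270124  0.          0.          0.          0.        ]
{'clock': 0.1, 'joints': array([ 1.06087507,  0.47777492,  0.02231733,  1.55635005, -0.01152687,
        1.10928544, -0.08310733]), 'qvel': array([-0.0003355 , -0.00066471, -0.00020462, -0.0026849 ,  0.0015816 ,
       -0.00020734,  0.00041437]), 'tau': array([ 5.19158668e-03, -5.97754633e+01,  1.61422916e+00, -2.81951523e+01,
        1.28692389e-02,  5.05630887e-03,  1.40993299e-05]), 'tcp_pos': array([ 0.26380021, -0.62075694,  0.24138494]), 'orientation': array([-3.07678945e+00, -6.26650814e-01,  6.66154461e-04]), 'contact_force': array([-0.824847  ,  0.62734428, -0.43946904]), 'moment': array([0.00101383, 0.00600698, 0.02180145]), 'gripper_force': 0.0, 'grip_width': 0.08562138189883785}
```

View pics/top0.png

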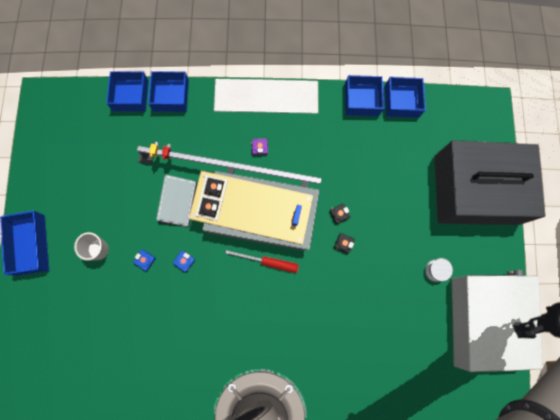

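View pics/side0.png

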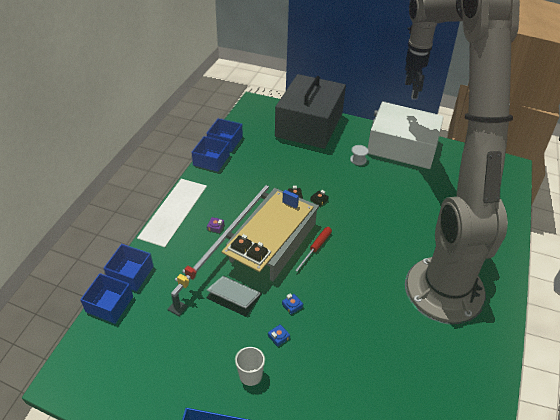

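The top view has the plate at about (250,208), pointing left (world +y), with the blue grip at (297,216). The yellow flag is at (153,150), the red one at (166,152) and the mirror at (178,200). I'll enlarge both views and measure.

```bash
python3 - <<'E'
from h import *
a=pickle.load(open('top0.pkl','rb')); b=pickle.load(open('side0.pkl','rb'))
ca=cv2.resize(a['frame'][130:260,130:330],None,fx=4,fy=4,interpolation=cv2.INTER_CUBIC)
cb=cv2.resize(b['frame'][170:320,160:340],None,fx=4,fy=4,interpolation=cv2.INTER_CUBIC)
cv2.imwrite('pics/ca.png',ca); cv2.imwrite('pics/cb.png',cb)
for n,f in(('top',a),('side',b)):
    h=cv2.cvtColor(f['frame'],cv2.COLOR_BGR2HSV).astype(int); v,u=np.mgrid[:420,:560]
    W=world(f,np.c_[u.ravel(),v.ravel()]).reshape(420,560,3)
    H,S,V=h[...,0],h[...,1],h[...,2]
    near=(W[...,0]>.3)&(W[...,0]<.9)&(abs(W[...,1])<.6)&(f['z_map']>0)
    for c,m in dict(blue=(H>105)&(H<130)&(S>120)&(W[...,2]>.1)&(W[...,2]<.15),yellow=(H>22)&(H<36)&(S>170)&(W[...,2]>.05),red=((H<6)|(H>174))&(S>150)&(W[...,2]>.06),tan=(H>15)&(H<30)&(S>60)&(S<170)&(abs(W[...,2]-.086)<.006),plate6=(abs(W[...,2]-.088)<.02)).items():
        m=m&near; p=W[m]
        if len(p)<4: print(n,c,len(p)); continue
        rr=cv2.minAreaRect((p[:,:2]*1000).astype(np.float32)); print(n,c,len(p),'mean',p.mean(0).round(4),'z',p[:,2].min().round(3),p[:,2].max().round(3),'rect',np.round(rr[0],1),np.round(rr[1],1),round(rr[2],2), 'px',u[m].mean().round(1),v[m].mean().round(1))
E
```

```text
top blue 90 mean [ 0.5138 -0.0825  0.1306] z 0.111 0.137 rect [514.6 -82.6] [11.2 47.3] 77.81 px 296.4 215.0
top yellow 32 mean [0.6852 0.296  0.093 ] z 0.078 0.1 rect [685.9 296.6] [14.2 28.3] 83.47 px 153.3 150.7
top red 62 mean [0.6811 0.263  0.0955] z 0.078 0.103 rect [681.  264.2] [16.7 29.8] 73.64 px 165.3 152.1
top tan 4449 mean [0.5357 0.0153 0.0862] z 0.08 0.092 rect [562.3 104.2] [457.4 158.2] 73.26 px 257.6 208.8
top plate6 8804 mean [0.5466 0.0047 0.0849] z 0.068 0.108 rect [538.2  -8.6] [1198.2  413. ] 86.7 px 261.7 205.1
side blue 140 mean [ 0.5146 -0.0774  0.1202] z 0.1 0.135 rect [515.2 -80.3] [22.  50.7] 85.38 px 290.2 197.0
side yellow 0
side red 54 mean [0.682  0.2689 0.0933] z 0.071 0.102 rect [681.4 268.6] [14.1 34.8] 76.29 px 189.6 270.2
side tan 2448 mean [0.5377 0.0317 0.0852] z 0.08 0.092 rect [562.5 107.1] [462.1 159.3] 73.0 px 269.7 228.0
side plate6 5823 mean [0.5471 0.0111 0.0844] z 0.068 0.108 rect [596.2 -10.6] [1188.7  521.6] 86.12 px 267.3 226.8
```

View pics/ca.png

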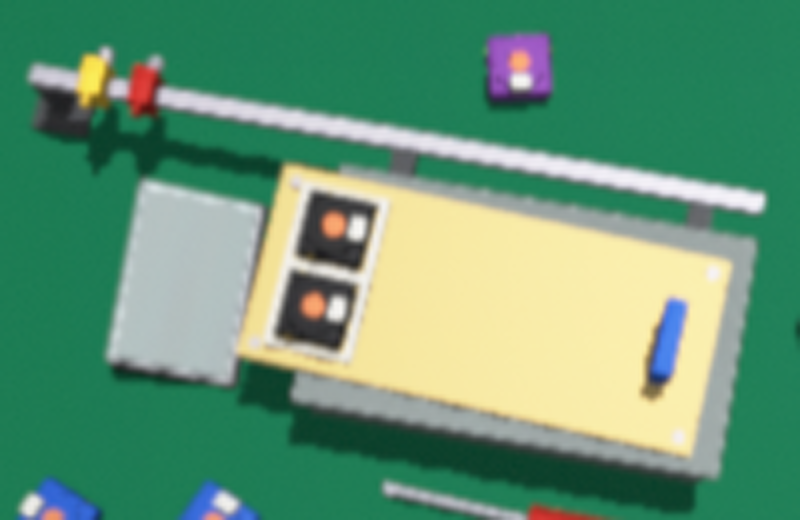

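View pics/cb.png

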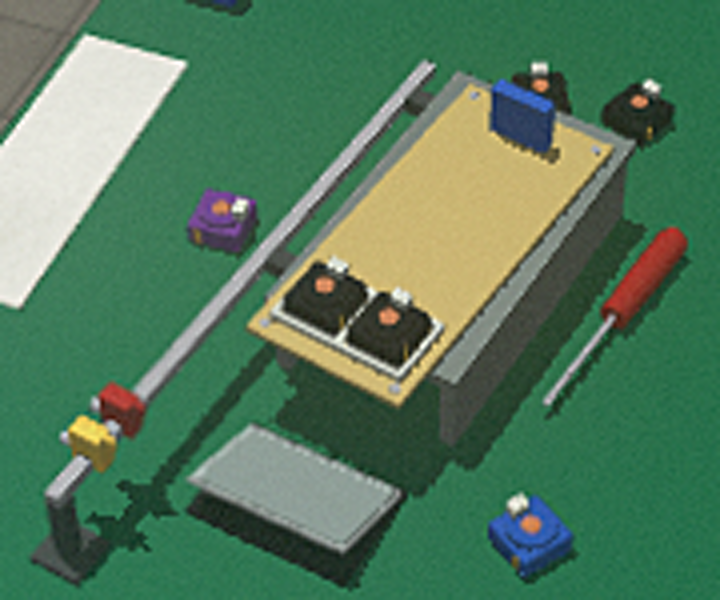

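The top crop shows the plate corners at (285,165), (238,352), (732,260) and (692,455), with yellow (95,80) outboard of red (145,90). The side crop agrees. Next I'll work out the sliding axis and the distances.

```bash
python3 - <<'E'
from h import *
a=pickle.load(open('top0.pkl','rb')); b=pickle.load(open('side0.pkl','rb'))
A=lambda l,z:world(a,np.array([130,130])+(np.array(l,float)+.5)/4-.5,z)[:,:2]*1000
B=lambda l,z:world(b,np.array([160,170])+(np.array(l,float)+.5)/4-.5,z)[:,:2]*1000
ang=lambda d:np.degrees(np.arctan2(-d[0],d[1]))
P=A([(285,165),(238,352),(692,455),(732,260)],.086); Q=B([(247,325),(402,405),(615,147),(467,85)],.086)
for n,p in(('top',P),('side',Q)):
    print(n,'corners',p.round(1).tolist(),'ang +x side',ang(p[0]-p[3]).round(2),'-x side',ang(p[1]-p[2]).round(2),'outer mid',(p[0]+p[1])/2,'lens',np.linalg.norm(p-np.roll(p,1,0),axis=1).round(1),'centre',p.mean(0))
g=A([(35,75),(765,202)],.076); print('gauge top',g.round(1),ang(g[0]-g[1]),np.linalg.norm(g[0]-g[1]))
g2=B([(55,490),(432,67)],.076); print('gauge side',g2.round(1),ang(g2[0]-g2[1]),np.linalg.norm(g2[0]-g2[1]))
rr=A([(755,240),(718,478),(295,395)],.08); print('riser',rr.round(1),ang(rr[2]-rr[1]))
t=np.radians(ang(g[0]-g[1])); X=np.array([np.cos(t),np.sin(t)]); Y=np.array([-np.sin(t),np.cos(t)])
print('riser in frame',(rr@np.c_[X,Y]).round(1).tolist()); print('plate top',(P@np.c_[X,Y]).round(1).tolist(),'side',(Q@np.c_[X,Y]).round(1).tolist(),'gauge',(g@np.c_[X,Y]).round(1).tolist())
for n,f in(('top',a),('side',b)):
    h=cv2.cvtColor(f['frame'],cv2.COLOR_BGR2HSV).astype(int); v,u=np.mgrid[:420,:560]
    m=(h[...,0]>22)&(h[...,0]<36)&(h[...,1]>150)&((abs(u-153)<14)&(abs(v-150)<14) if n=='top' else (abs(u-183)<14)&(abs(v-280)<14))
    for z in(.092,.1):
        w=world(f,np.c_[u[m],v[m]],z)[:,:2]*1000@np.c_[X,Y]; print(n,'yellow z',z,m.sum(),'x',w[:,0].min().round(1),w[:,0].max().round(1),'y',w[:,1].min().round(1),w[:,1].max().round(1),w.mean(0).round(1))
    w=world(f,np.c_[u[m],v[m]]);q=w[:,:2]*1000@np.c_[X,Y]; 
    o=np.argsort(q[:,0]);print(np.c_[q,w[:,2]*1000][o][:14].round(0).tolist())
    s=slice(135,165),slice(138,180)
    c=f['frame'][s] if n=='top' else f['frame'][255:295,165:205]; cv2.imwrite(f'pics/fl_{n}.png',cv2.resize(c,None,fx=12,fy=12,interpolation=cv2.INTER_CUBIC))
i=[cv2.imread(f'pics/fl_{n}.png') for n in('top','side')]; H=600; i=[cv2.resize(x,(400,int(400*x.shape[0]/x.shape[1]))) for x in i]; i=[cv2.copyMakeBorder(x,0,420-x.shape[0],0,0,cv2.BORDER_CONSTANT) for x in i]
cv2.imwrite('pics/fl.png',np.hstack(i))
E
```

```text
top corners [[634.0, 167.2], [508.5, 192.0], [447.9, -102.3], [576.4, -127.6]] ang +x side -11.06 -x side -11.64 outer mid [571.26956587 179.57864282] lens [300.4 127.9 300.4 130.9] centre [541.70572263  32.32001353]
side corners [[633.1, 168.0], [504.6, 195.0], [445.4, -98.8], [575.3, -122.4]] ang +x side -11.25 -x side -11.39 outer mid [568.82987482 181.47084034] lens [296.  131.3 299.7 132. ] centre [539.59882322  35.43727991]
gauge top [[ 696.3  341.3]
 [ 618.4 -150.5]] -9.0018322891673 497.97467042820523
gauge side [[ 696.8  341. ]
 [ 612.4 -142. ]] -9.914297595729593 490.3769404299157
riser [[ 591.5 -143.4]
 [ 434.  -119.6]
 [ 482.1  154.5]] -9.949686138294215
riser in frame [[606.7, -49.1], [447.4, -50.2], [452.0, 228.0]]
plate top [[600.1, 264.3], [472.2, 269.2], [458.4, -30.9], [589.2, -35.8]] side [[599.0, 265.0], [467.9, 271.5], [455.4, -27.9], [587.4, -30.8]] gauge [[634.4, 446.1], [634.4, -51.9]]
top yellow z 0.092 64 x 618.0 648.8 y 390.0 410.9 [633.3 401.4]
top yellow z 0.1 64 x 616.0 646.5 y 387.8 408.6 [631.1 399.2]
[[299.0, 45.0, 1338.0], [617.0, 402.0, 97.0], [617.0, 399.0, 96.0], [620.0, 403.0, 93.0], [621.0, 401.0, 91.0], [622.0, 403.0, 97.0], [622.0, 402.0, 78.0], [623.0, 397.0, 98.0], [623.0, 407.0, 92.0], [623.0, 399.0, 78.0], [623.0, 396.0, 79.0], [623.0, 400.0, 85.0], [623.0, 397.0, 87.0], [624.0, 402.0, 91.0]]
side yellow z 0.092 37 x 613.8 648.0 y 394.4 423.3 [633.3 405.2]
side yellow z 0.1 37 x 609.5 643.5 y 399.1 427.8 [628.9 409.8]
[[613.0, 405.0, 98.0], [619.0, 403.0, 92.0], [620.0, 405.0, 94.0], [623.0, 404.0, 100.0], [623.0, 412.0, 81.0], [624.0, 405.0, 95.0], [625.0, 399.0, 93.0], [625.0, 407.0, 97.0], [625.0, 407.0, 92.0], [626.0, 410.0, 96.0], [627.0, 410.0, 68.0], [627.0, 404.0, 97.0], [628.0, 399.0, 95.0], [628.0, 398.0, 98.0]]
```

View pics/fl.png

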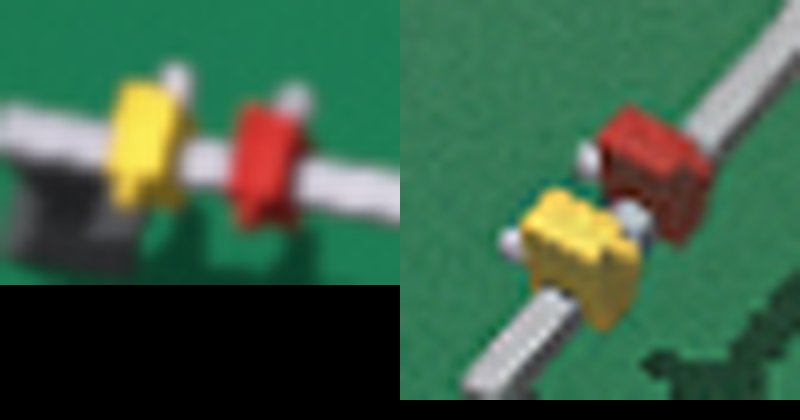

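The pointer stub is at (125,200) in the left panel and (232,245) in the right panel. I'll triangulate it, refine the gauge angle and get the grasp offsets.

```bash
python3 - <<'E'
from h import *
from bench import r
a=pickle.load(open('top0.pkl','rb')); b=pickle.load(open('side0.pkl','rb'))
v,u=np.mgrid[:420,:560]
for f in(a,b):
    W=world(f,np.c_[u.ravel(),v.ravel()])*1000
    h=cv2.cvtColor(f['frame'],cv2.COLOR_BGR2HSV).reshape(-1,3).astype(int)
    ax=634.4*np.array([np.cos(np.radians(-9)),np.sin(np.radians(-9))])
    X=np.array([np.cos(np.radians(-9)),np.sin(np.radians(-9))]);Y=np.array([-X[1],X[0]])
    m=(abs(W[:,:2]@X-634)<12)&(abs(W[:,2]-74)<8)&(h[:,1]<60)&(h[:,2]>120)&(W[:,:2]@Y<370)&(W[:,:2]@Y>-50)
    p=np.polyfit(W[m]@np.r_[Y,0],W[m]@np.r_[X,0],1); print('gauge resid deg',m.sum(),-np.degrees(p[0])-9)
    m=(abs(W[:,2]-81)<3)&(h[:,1]<60)
for t in(-9,-9.4):
    X=np.array([np.cos(np.radians(t)),np.sin(np.radians(t))]);Y=np.array([-X[1],X[0]]);F=np.c_[X,Y]
    for n,f,px in(('top',a,(150.6,155.5)),('side',b,(187.7,279))):
        print(t,n,'tip',world(f,px,.092)[0,:2]*1000@F)
    print('edge',np.array([571.3,179.6])@F,np.array([568.8,181.5])@F,'Y',Y)
o=r.get_obs(); M=rot(o['orientation']); print('tool y',M[:,1],'z',M[:,2])
E
```

```text
gauge resid deg 748 -9.362393338637807
gauge resid deg 370 -9.28834146254808
-9 top tip [616.4844301  403.92284502]
-9 side tip [619.05108153 399.001345  ]
edge [536.17071906 266.75983585] [533.40427273 268.24535753] Y [0.15643447 0.98768834]
-9.4 top tip [613.64951629 408.21683998]
-9.4 side tip [616.25046344 403.31337836]
edge [534.29533311 270.49648245] [531.51858338 271.96265465] Y [0.16332596 0.98657216]
tool y [ 0.39111595 -0.92033987 -0.0016882 ] z [-7.42361599e-04  1.51884007e-03 -9.99998571e-01]
```

send_rows(
  deltas=[
    {"dx": 16, "dy": 34, "dz": 4, "rz": -3.5},
    {"dx": 32, "dy": 68, "dz": 8, "rz": -7},
    {"dx": 48, "dy": 102, "dz": 10, "rz": -10.5},
    {"dx": 64, "dy": 137, "dz": 10, "rz": -14},
    {"dx": 80, "dy": 172, "dz": 10, "rz": -17.5},
  ],
  jaw=85,
  newtons=60,
)

```text
$.deltas[0]: bad value
```

send_rows(
  deltas=[
    {"dx": 16, "dy": 34, "rz": -3.5},
    {"dx": 32, "dy": 68, "rz": -7},
    {"dx": 48, "dy": 102, "rz": -10.5},
    {"dx": 64, "dy": 137, "rz": -14},
    {"dx": 80, "dy": 172, "rz": -16.8},
  ],
)

```text
$.deltas[0]: bad value
```

send_rows(
  deltas=[
    {"dx": 16, "dy": 34},
    {"dx": 32, "dy": 68},
    {"dx": 48, "dy": 102},
    {"dx": 64, "dy": 136},
    {"dx": 80, "dy": 172},
  ],
)

```text
$.deltas[0]: bad value
```

send_rows(
  deltas=[
    {"dx": 16, "dy": 34, "dz": 4, "rx": 0, "ry": 0, "rz": -3.5},
    {"dx": 32, "dy": 68, "dz": 8, "rx": 0, "ry": 0, "rz": -7},
    {"dx": 48, "dy": 102, "dz": 10, "rx": 0, "ry": 0, "rz": -10.5},
    {"dx": 64, "dy": 137, "dz": 10, "rx": 0, "ry": 0, "rz": -14},
    {"dx": 80, "dy": 172, "dz": 10, "rx": 0, "ry": 0, "rz": -17.5},
  ],
  jaw=85,
  newtons=60,
)

```text
clock: 0.52
tcp_pos: [0.3443, -0.4475, 0.2521]
orientation: [-3.138, -0.146, 0.0]
contact_force: [0.2, -0.1, -0.2]
grip_width: 0.0848
gripper_force: 0.0
```

send_rows(
  deltas=[
    {"dx": 16, "dy": 34, "dz": 0, "rx": 0, "ry": 0, "rz": -3.5},
    {"dx": 32, "dy": 68, "dz": 0, "rx": 0, "ry": 0, "rz": -7},
    {"dx": 48, "dy": 102, "dz": 0, "rx": 0, "ry": 0, "rz": -10.5},
    {"dx": 64, "dy": 137, "dz": 0, "rx": 0, "ry": 0, "rz": -14},
    {"dx": 80, "dy": 172, "dz": 0, "rx": 0, "ry": 0, "rz": -16.8},
  ],
)

```text
clock: 0.93
tcp_pos: [0.4241, -0.2754, 0.2522]
orientation: [-3.126, 0.314, 0.001]
contact_force: [0.9, -0.2, 1.0]
grip_width: 0.0849
gripper_force: 0.0
```

send_rows(
  deltas=[
    {"dx": 18, "dy": 36, "dz": 0, "rx": 0, "ry": 0, "rz": 0},
    {"dx": 36, "dy": 72, "dz": 0, "rx": 0, "ry": 0, "rz": 0},
    {"dx": 54, "dy": 108, "dz": 0, "rx": 0, "ry": 0, "rz": 0},
    {"dx": 72, "dy": 144, "dz": 0, "rx": 0, "ry": 0, "rz": 0},
    {"dx": 91, "dy": 180, "dz": 0, "rx": 0, "ry": 0, "rz": 0},
  ],
)

```text
clock: 1.35
tcp_pos: [0.5151, -0.0954, 0.2522]
orientation: [3.126, -0.309, -0.001]
contact_force: [0.2, 0.2, 0.7]
grip_width: 0.0852
gripper_force: 0.0
```

send_rows(
  deltas=[
    {"dx": 0, "dy": 12, "dz": -35, "rx": 0, "ry": 0, "rz": 0},
    {"dx": 0, "dy": 12, "dz": -70, "rx": 0, "ry": 0, "rz": 0},
    {"dx": 0, "dy": 12, "dz": -100, "rx": 0, "ry": 0, "rz": 0},
    {"dx": 0, "dy": 12, "dz": -125, "rx": 0, "ry": 0, "rz": 0},
    {"dx": 0, "dy": 12, "dz": -144, "rx": 0, "ry": 0, "rz": 0},
  ],
)

```text
clock: 1.77
tcp_pos: [0.5135, -0.085, 0.1058]
orientation: [3.126, -0.308, -0.005]
contact_force: [0.1, -0.3, 0.4]
grip_width: 0.0851
gripper_force: 0.0
```

send_rows(
  deltas=[
    {"dx": 0, "dy": 0, "dz": 0, "rx": 0, "ry": 0, "rz": 0},
    {"dx": 0, "dy": 0, "dz": 0, "rx": 0, "ry": 0, "rz": 0},
    {"dx": 0, "dy": 0, "dz": 0, "rx": 0, "ry": 0, "rz": 0},
    {"dx": 0, "dy": 0, "dz": 0, "rx": 0, "ry": 0, "rz": 0},
    {"dx": 0, "dy": 0, "dz": 0, "rx": 0, "ry": 0, "rz": 0},
  ],
  jaw=30,
)

```text
clock: 2.18
tcp_pos: [0.516, -0.0854, 0.1097]
orientation: [3.126, -0.309, 0.004]
contact_force: [0.2, 0.6, -0.3]
grip_width: 0.03
gripper_force: 0.0
```

```bash
python3 - <<'E'
from h import *
f=grab('side','s1'); t=grab('top','t1')
c=cv2.resize(f['frame'][150:270,220:360],None,fx=4,fy=4,interpolation=cv2.INTER_CUBIC)
cv2.imwrite('pics/c1.png',c)
E
```

```text
(no output)
```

View pics/c1.png

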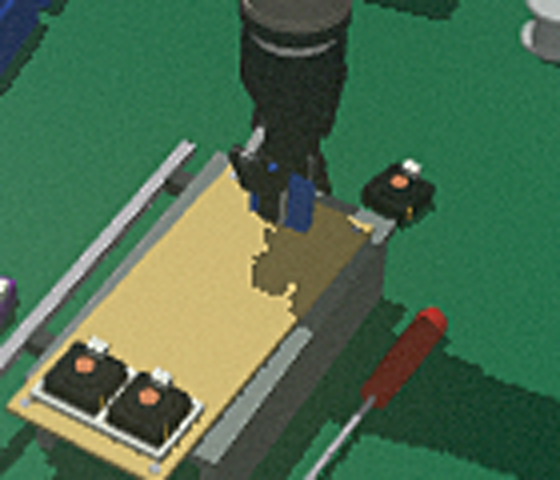

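The finger is in front of the blue block at about (270,195) in the crop, and the block (255–310) shows on both sides of it. So the fingers straddle the block, and I can close.

send_rows(
  deltas=[
    {"dx": 0, "dy": 0, "dz": -1, "rx": 0, "ry": 0, "rz": 0},
    {"dx": 0, "dy": 0, "dz": -1, "rx": 0, "ry": 0, "rz": 0},
    {"dx": 0, "dy": 0, "dz": -1, "rx": 0, "ry": 0, "rz": 0},
    {"dx": 0, "dy": 0, "dz": -1, "rx": 0, "ry": 0, "rz": 0},
    {"dx": 0, "dy": 0, "dz": -1, "rx": 0, "ry": 0, "rz": 0},
  ],
  jaw=0,
  newtons=80,
)

```text
clock: 2.7
tcp_pos: [0.5157, -0.0849, 0.1081]
orientation: [-3.126, 0.309, -0.002]
contact_force: [-0.5, 2.6, 6.2]
grip_width: 0.0128
gripper_force: 78.9
```

send_rows(
  deltas=[
    {"dx": 0, "dy": 0, "dz": 0, "rx": 0, "ry": 0, "rz": 0},
    {"dx": 0, "dy": 0, "dz": 0, "rx": 0, "ry": 0, "rz": 0},
    {"dx": 0, "dy": 0, "dz": 0, "rx": 0, "ry": 0, "rz": 0},
  ],
)

```text
clock: 2.95
tcp_pos: [0.5157, -0.0849, 0.108]
orientation: [-3.126, 0.309, -0.002]
contact_force: [-0.7, 2.6, 5.2]
grip_width: 0.0127
gripper_force: 78.9
```

send_rows(
  deltas=[
    {"dx": 0.5, "dy": 3, "dz": 0, "rx": 0, "ry": 0, "rz": 0},
    {"dx": 1.5, "dy": 9, "dz": 0, "rx": 0, "ry": 0, "rz": 0.2},
    {"dx": 2.8, "dy": 17, "dz": 0, "rx": 0, "ry": 0, "rz": 0.4},
    {"dx": 4.1, "dy": 25, "dz": 0, "rx": 0, "ry": 0, "rz": 0.6},
    {"dx": 5.4, "dy": 33, "dz": 0, "rx": 0, "ry": 0, "rz": 0.8},
  ],
)

```text
clock: 3.37
tcp_pos: [0.5209, -0.0551, 0.1081]
orientation: [3.125, -0.291, 0.002]
contact_force: [-1.4, -7.7, 6.4]
grip_width: 0.0131
gripper_force: 79.1
```

send_rows(
  deltas=[
    {"dx": 1.3, "dy": 8, "dz": 0, "rx": 0, "ry": 0, "rz": 0.2},
    {"dx": 2.6, "dy": 16, "dz": 0, "rx": 0, "ry": 0, "rz": 0.4},
    {"dx": 3.9, "dy": 24, "dz": 0, "rx": 0, "ry": 0, "rz": 0.6},
    {"dx": 4.9, "dy": 30, "dz": 0, "rx": 0, "ry": 0, "rz": 0.8},
    {"dx": 5.4, "dy": 33, "dz": 0, "rx": 0, "ry": 0, "rz": 1},
  ],
)

```text
clock: 3.78
tcp_pos: [0.5265, -0.0211, 0.1081]
orientation: [3.128, -0.262, 0.003]
contact_force: [-0.9, -7.1, 6.1]
grip_width: 0.0131
gripper_force: 79.1
```

send_rows(
  deltas=[
    {"dx": 1, "dy": 6, "dz": 0, "rx": 0, "ry": 0, "rz": 0},
    {"dx": 2.3, "dy": 14, "dz": 0, "rx": 0, "ry": 0, "rz": 0},
    {"dx": 3.6, "dy": 22, "dz": 0, "rx": 0, "ry": 0, "rz": 0},
    {"dx": 4.6, "dy": 28, "dz": 0, "rx": 0, "ry": 0, "rz": 0},
    {"dx": 5.3, "dy": 32, "dz": 0, "rx": 0, "ry": 0, "rz": 0},
  ],
)

```text
clock: 4.2
tcp_pos: [0.5317, 0.0104, 0.1081]
orientation: [3.128, -0.263, 0.002]
contact_force: [-1.8, -8.3, 8.7]
grip_width: 0.013
gripper_force: 79.4
```

send_rows(
  deltas=[
    {"dx": 0.8, "dy": 5, "dz": 0, "rx": 0, "ry": 0, "rz": 0},
    {"dx": 1.8, "dy": 11, "dz": 0, "rx": 0, "ry": 0, "rz": 0},
    {"dx": 2.6, "dy": 16, "dz": 0, "rx": 0, "ry": 0, "rz": 0},
    {"dx": 3.0, "dy": 19, "dz": 0, "rx": 0, "ry": 0, "rz": 0},
    {"dx": 3.0, "dy": 19, "dz": 0, "rx": 0, "ry": 0, "rz": 0},
  ],
)

```text
clock: 4.62
tcp_pos: [0.5349, 0.0296, 0.1082]
orientation: [3.128, -0.262, 0.002]
contact_force: [-0.1, -5.8, 6.8]
grip_width: 0.0128
gripper_force: 79.2
```

```bash
python3 - <<'E'
from h import *
f=grab('side','s2'); t=grab('top','t2')
c=cv2.resize(f['frame'][220:320,165:285],None,fx=5,fy=5,interpolation=cv2.INTER_CUBIC)
d=cv2.resize(t['frame'][135:235,135:235],None,fx=5,fy=5,interpolation=cv2.INTER_CUBIC)
cv2.imwrite('pics/c2.png',c);cv2.imwrite('pics/d2.png',d)
E
```

```text
(no output)
```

View pics/c2.png

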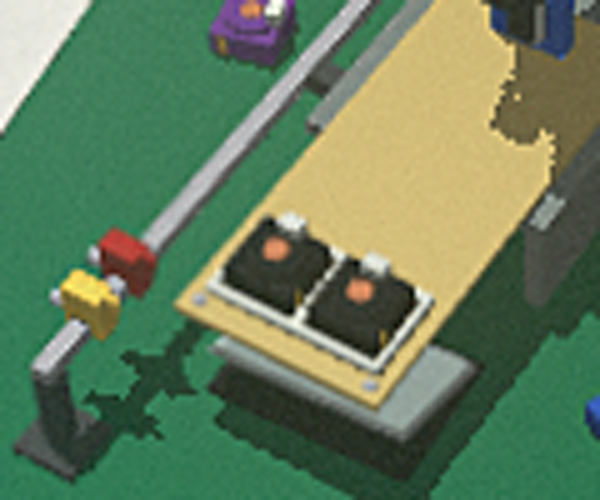

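View pics/d2.png

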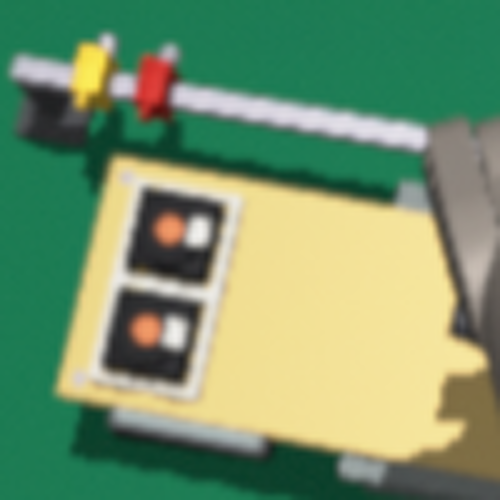

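The modules sit in their nests. The outer edge corners are at (110,155) and (57,395) in the top crop and at (175,303) and (380,408) in the side crop. To pin down the pointer, I'll fit a box model of the yellow flag in each picture, which gives the remaining distance per camera.

```bash
cat > fit.py <<'E'
from h import *
from scipy.optimize import minimize
t=np.radians(-9.33); X=np.array([np.cos(t),np.sin(t),0]);Y=np.array([-X[1],X[0],0]);Z=np.array([0,0,1.]);F=np.c_[X,Y,Z]
def proj(f,P):
    M=rot(f['orientation']).T; return cv2.projectPoints((P@F.T-f['xyz'])@M.T,np.zeros(3),np.zeros(3),K(f),np.array(f['distortion'],float))[0][:,0]
def hull(f,c,s,org,S,n):
    c=np.array(c);s=np.array(s)/2
    P=c+s*np.array([[i,j,k] for i in(-1,1) for j in(-1,1) for k in(-1,1)])
    p=(proj(f,P)-org+.5)*S-.5; m=np.zeros((n*S,n*S),np.uint8); cv2.fillConvexPoly(m,cv2.convexHull((p*16).round().astype(np.int32)),255,shift=4); return m
def fitflag(f,org,n=28,S=8):
    im=f['frame'][org[1]:org[1]+n,org[0]:org[0]+n].astype(float)
    y=np.clip((np.minimum(im[...,1],im[...,2])-im[...,0])/60-.35,0,1) # yellowness
    y=np.where(im[...,2]>0.8*im[...,1],y,0)
    def cost(p):
        x,yy,zt=p
        m=np.maximum(hull(f,(x,yy,zt-.017),(.026,.016,.034),org,S,n),hull(f,(x-.0175,yy,.092),(.009,.004,.004),org,S,n))
        return ((cv2.resize(m,(n,n),interpolation=cv2.INTER_AREA)/255.-y)**2).sum()
    best=min((minimize(cost,(x0,y0,z0),method='Nelder-Mead',options=dict(initial_simplex=np.array([(x0,y0,z0),(x0+.004,y0,z0),(x0,y0+.004,z0),(x0,y0,z0+.004)]))) for x0 in(.628,.634) for y0 in(.400,.408) for z0 in(.1,.106)),key=lambda q:q.fun)
    return best
E
python3 - <<'E'
from fit import *
for n,org,c in(('top',(139,137),(np.array([(110,155),(57,395)])+.5)/5-.5+135),('side',(169,266),(np.array([(175,303),(380,408)])+.5)/5-.5+[165,220])):
    f=pickle.load(open(n[0]+'2.pkl','rb')); q=fitflag(f,np.array(org)); 
    z=.086 if n=='top' else .086
    e=world(f,c,z)@F; print(n,'flag x,y,ztop',q.x.round(4),'cost',round(q.fun,2),'edge corners',e.round(4).tolist(),'mid',e.mean(0).round(4),'remaining mm',1000*(q.x[1]-e.mean(0)[1]))
E
```

```text
top flag x,y,ztop [0.6347 0.409  0.093 ] cost 15.31 edge corners [[0.5914, 0.3869, 0.086], [0.4602, 0.3852, 0.086]] mid [0.5258 0.386  0.086 ] remaining mm 22.907669113013007
side flag x,y,ztop [0.6351 0.4043 0.093 ] cost 32.38 edge corners [[0.59, 0.3857, 0.086], [0.458, 0.3873, 0.086]] mid [0.524  0.3865 0.086 ] remaining mm 17.799595522418834
```

```bash
python3 - <<'E'
from fit import *
import itertools
n,S=28,8; L=[]
for nm,org in(('t2',(139,137)),('s2',(169,266))):
    f=pickle.load(open(nm+'.pkl','rb')); im=f['frame'][org[1]:org[1]+n,org[0]:org[0]+n].astype(float)
    y=np.clip((1-im[...,0]/np.minimum(im[...,1],im[...,2]))/.5-.3,0,1)*(im[...,2]>.8*im[...,1]); L.append((f,np.array(org),y,im))
def ren(p,f,org):
    x,yy,zt=p; return np.maximum(hull(f,(x,yy,zt-.017),(.026,.016,.034),org,S,n),hull(f,(x-.0175,yy,.092),(.009,.004,.004),org,S,n))
def cost(p,sel): return sum(((cv2.resize(ren(p,f,o),(n,n),interpolation=cv2.INTER_AREA)/255.-y)**2).sum() for f,o,y,_ in [L[i] for i in sel])
for sel in((0,1),(0,),(1,)):
  for zt in(.094,.097,.100,.103):
    c,p=min((cost((x,yy,zt),sel),(x,yy)) for x in np.arange(.624,.642,.001) for yy in np.arange(.398,.415,.001)); print(sel,zt,round(c,1),np.round(p,4))
o=[]
for f,org,y,im in L:
    a=cv2.resize(im.astype(np.uint8),None,fx=14,fy=14,interpolation=cv2.INTER_NEAREST); S=14
    for col,p in(((255,0,255),(.633,.4075,.0985)),((255,255,0),(.633,.4035,.0985))):
        cs,_=cv2.findContours(ren(p,f,org),cv2.RETR_EXTERNAL,cv2.CHAIN_APPROX_NONE); cv2.drawContours(a,cs,-1,col,1)
    S=8; o.append(a)
cv2.imwrite('pics/ov.png',np.hstack(o))
E
```

```text
(0, 1) 0.094 48.4 [0.633 0.407]
(0, 1) 0.097 45.1 [0.633 0.407]
(0, 1) 0.1 46.8 [0.632 0.407]
(0, 1) 0.103 53.3 [0.632 0.407]
(0,) 0.094 16.1 [0.634 0.408]
(0,) 0.097 16.5 [0.633 0.407]
(0,) 0.1 17.1 [0.633 0.407]
(0,) 0.103 17.8 [0.632 0.406]
(1,) 0.094 27.8 [0.634 0.405]
(1,) 0.097 28.3 [0.632 0.407]
(1,) 0.1 29.2 [0.631 0.408]
(1,) 0.103 29.7 [0.629 0.41 ]
```

View pics/ov.png

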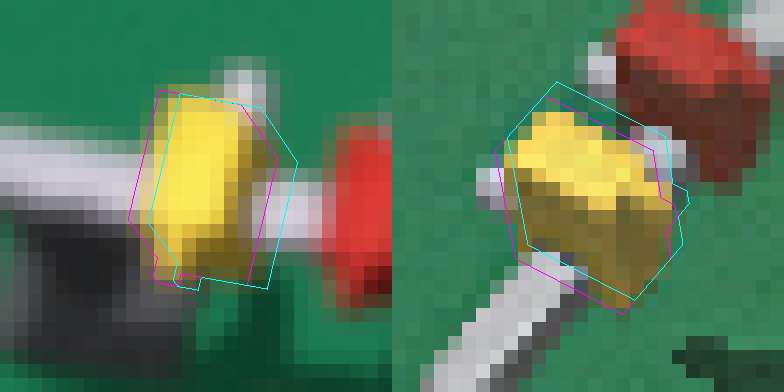

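The magenta outline (y = 0.4075) matches the block and the pointer stub in both pictures: left panel about (170,280), right panel about (668,200). The plate edge is at 0.3863, so about 21 mm remain.

send_rows(
  deltas=[
    {"dx": 0.8, "dy": 5, "dz": 0, "rx": 0, "ry": 0, "rz": 0},
    {"dx": 1.8, "dy": 11, "dz": 0, "rx": 0, "ry": 0, "rz": 0},
    {"dx": 2.8, "dy": 17, "dz": 0, "rx": 0, "ry": 0, "rz": 0},
    {"dx": 3.4, "dy": 20.7, "dz": 0, "rx": 0, "ry": 0, "rz": 0},
    {"dx": 3.4, "dy": 20.7, "dz": 0, "rx": 0, "ry": 0, "rz": 0},
  ],
)

```text
clock: 5.13
tcp_pos: [0.5385, 0.0501, 0.1083]
orientation: [3.128, -0.262, 0.003]
contact_force: [-0.7, -6.5, 8.9]
grip_width: 0.0129
gripper_force: 79.4
```

send_rows(
  deltas=[
    {"dx": 0, "dy": 0, "dz": 0, "rx": 0, "ry": 0, "rz": 0},
    {"dx": 0, "dy": 0, "dz": 0, "rx": 0, "ry": 0, "rz": 0},
    {"dx": 0, "dy": 0, "dz": 0, "rx": 0, "ry": 0, "rz": 0},
    {"dx": 0, "dy": 0, "dz": 0, "rx": 0, "ry": 0, "rz": 0},
  ],
)

```text
clock: 5.47
tcp_pos: [0.5385, 0.0501, 0.1083]
orientation: [3.128, -0.262, 0.003]
contact_force: [-1.0, -6.3, 9.3]
grip_width: 0.013
gripper_force: 79.4
```

```bash
python3 - <<'E'
from fit import *
f=grab('side','s3'); t=grab('top','t3')
o=[]
for g,(u,v) in((t,(133,135)),(f,(163,230))):
    S=5; a=cv2.resize(g['frame'][v:v+90,u:u+78],None,fx=S,fy=S,interpolation=cv2.INTER_CUBIC)
    p=proj(g,np.array([[.614,.4075,.092],[.46,.4075,.086]])); p=((p-[u,v]+.5)*S-.5).round().astype(int)
    cv2.line(a,tuple(map(int,p[0])),tuple(map(int,p[1])),(255,0,255),1); o.append(a)
    # plate points: tilt and edge from depth
    vv,uu=np.mgrid[:420,:560]; h=cv2.cvtColor(g['frame'],cv2.COLOR_BGR2HSV).reshape(-1,3).astype(int); W=world(g,np.c_[uu.ravel(),vv.ravel()])@F
    m=(h[:,0]>15)&(h[:,0]<30)&(h[:,1]>60)&(h[:,1]<170)&(abs(W[:,2]-.086)<.01)&(W[:,0]>.45)&(W[:,0]<.6)&(W[:,1]<.43)&(W[:,1]>.1)
    q=np.linalg.lstsq(np.c_[W[m][:,:2]-[.53,.25],np.ones(m.sum())],W[m][:,2],rcond=None)[0]; print('slopes,z',q.round(4),'max y',np.percentile(W[m][:,1],[99,99.8]).round(4),'x',np.percentile(W[m][:,0],[.5,99.5]).round(4))
cv2.imwrite('pics/fin.png',np.hstack(o))
E
```

```text
slopes,z [-0.0002 -0.0046  0.086 ] max y [0.4043 0.4061] x [0.4594 0.5897]
slopes,z [-0.0004 -0.0016  0.0849] max y [0.4077 0.4093] x [0.4586 0.5896]
```

View pics/fin.png

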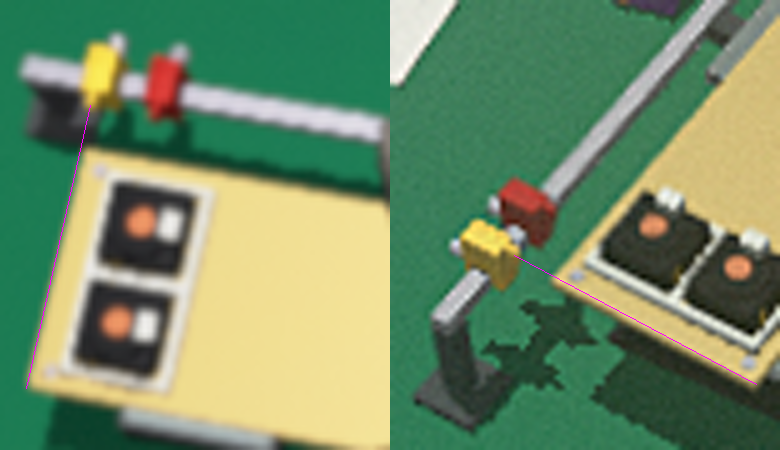

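In both views the magenta line runs from the yellow pointer (left (90,105), right (518,257)) along the plate's outer edge. The plate is level, both modules are in their nests and the grip is firm, so I'm handing in.

```bash
python3 -c "
from bench import r
print(r.hand_in())"
```

```text
the job is handed in; nothing more can be done
None
```

I slid the plate out and handed the job in: its outer edge lines up with the yellow pointer to within about 2–3 mm in both camera views, and it is level, still held, with both modules in their nests; the hand-in gave no verdict.

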